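# Hang the green chopping board on its sprung hook

## Robot

A 6-joint arm with a two-finger parallel gripper is mounted at the origin on the work surface. World frame = base frame: x ahead of the robot, y to its left, z up, the work surface at z = 0. Lengths are in mm, angles in degrees, forces in N, time in s.
With the tool pointing down it reaches from about 300 to 850 mm from the base axis. Payload 4.2 kg.
Tool frame: the origin (TCP) lies on the centre line of the jaws, within the pads' length; the fingertips stand 14 mm ahead of it and the grasp point (between the pads) lies 5 mm behind it (env.finger_overhang is the z of the fingertips in the tool frame, in mm); z points along the fingers, y is the line along which they close (so a half turn about z gives the same grasp; the last joint's range is limited). The gripper opens to 91 mm and grips with 3 to 60 N. Pads are 32 mm wide; open, the fingers measure 118 mm over their backs; the gripper's body (76 mm by 178 mm) begins 60 mm behind the grasp point.
Start: joints at [74.828, 18.312, 89.639, -0, 72.044, -1.146], TCP at [139.359, 557.872, 227.976] pointing down, gripper open.
Joint ranges: [-177.97, 177.97], [-48.28, 115.42], [12.27, 149.76], [-77.06, 257.06], [2.81, 150.46], [-146.56, 146.56]. Speed limits (degrees/s): [147.25, 147.25, 180, 180, 180, 180].

## Interface

Orientations are given as [roll, pitch, yaw] about the fixed x, y, z axes, in that order (R = Rz(yaw) Ry(pitch) Rx(roll)).
In Python, from workcell import sensors, viewer, env gives the robot as it stands. The module is installed in compiled form; this text tells all that it offers.
- The arm moves only by the tool step_arm, never from a script. Its argument "plan" is one flat list of numbers, 6 for each row, row after row: the shift along the tool's x, y, z in cm, then the turn, a rotation vector about the tool's x, y, z in rad. In form: [x, y, z, wx, wy, wz, x, y, z, wx, wy, wz, ...]. A call has 1 to 5 rows; each row shifts and turns the commanded pose from where the row before left it, along the tool's axes as they then stand; what a row does not reach is not made up. A row lasts 1/12 s, in which the tool goes at most 41.7 mm and 7.16 degrees, less where a joint would pass 70% of its speed; a pose out of reach is approached as far as the arm can. A call is refused whole if a number of a shift passes 4.17 or a number of a turn 0.125, either way. A call with a gripper value outside its range is refused whole. "hand" is the finger opening in cm, from 0 to 9.12, set as the call begins (left out, the last holds). The fingers move at their own pace and stop on an object; "newtons" is the grip in N (left out, the last holds). Time passes only in rows, so rows that do not move let the fingers close. It gives the time, the measured TCP pose, the force, the opening and the grip force at its end, in the units of the state.
- sensors.state(): the state, without advancing time (a new reading comes with each control period).
- viewer.grab_frame(name): name is "side" or "top" or "wrist"; returns a dict with "img" (400x640x3 uint8, red, green, blue), "fx", "fy", "cx", "cy" (pixels), "position" and "attitude" of the camera in the world. Camera axes: x right, y down, z forward; pixel columns grow to the right and rows downward; lengths in mm; the calibration is good to about 2 mm. The wrist camera is an equidistant fisheye: a pixel r from the principal point sees the ray r / f radians off the axis. A picture is of the moment at which its call begins. There is no depth.
- env.job_done(): hands the job in; it is judged then, once.
Trained networks look in a picture, given as the dict that the camera call returned (one of the last four; its "shot" number tells which), for a name from the list of things; names that differ only in an ending like _2 or _b are one class to them, and where a whole thing is asked for, a point or a joint stands for the part that bears it (a point fixed in the world has none). Each returns a list of dicts, best first, with "score" (0 to 1); they miss things now and then, are a little off and sometimes report something else, mostly with a low value. They report only what shows in the picture. A call takes as long as a camera call. They do not tell look-alikes from the thing itself.
- viewer.boxes_of(name, picture): "location" ([column, row] in pixels, amid what is visible of it).
- viewer.pinpoint(name, picture): "location" ([column, row] in pixels: a listed point, or the origin of a listed thing).
The state is a dict: "time_s": time; "qpos": joint angles; "qvel": joint speeds; "effort": joint torques, N m; "ee_pos": TCP position; "ee_rot": TCP orientation; "force": force on the tool from outside, world axes, zero at the start; "torque": the same for the moment, N m; "gripper_width": finger opening in mm; "gripper_force": force on a finger pad.
Only numpy, scipy, OpenCV 4.12 (cv2) and the standard library are available. Lean on these libraries where they do the work, as an engineer would, in place of code of your own. Each camera call takes 0.05 s, during which the arm holds its last target. There are 200 camera calls.

## Task

Put the green chopping board away: slide it along the steel ledge until most of its handle sticks out over the edge, pick it up by the handle and hang it by its hole on the green hook of the rack. Before letting go, tug it down gently and hold the tug for a moment so that the sprung hook dips clearly but not to its stop, then release it so it hangs still. Do not drop the board, and leave the red hook, the cup, the bottle and the jar alone.

Things in the scene. Friction and masses are not known exactly. Their poses are not given: they have to be found in the camera images.
- ledge: Fixed raised stainless ledge, a solid block 220 (its x) by 300 (its y) by 60 mm high. Origin: centre of its underside on the table; z up. Its -y side face (150 mm from the origin) is the edge nearest the hook rack; the board is to be slid over that edge.
- ledge_edge (a point): Middle of the top of that -y edge of the ledge, 60 mm above the table.
- board: Loose green plastic paddle-shaped chopping board, 6 mm thick, about 180 g, lying flat on the ledge, handle about towards the -y edge. Origin: centre of the blade's underside; x along the handle, z up. Blade 100 (x) by 110 mm (y); across its handle end a raised food stop, 8 mm thick (x = 42 to 50 mm), 14 mm high above the face, to push or drag it by; neck 34 mm wide from x = 50 to 114 mm; square eye 46 by 46 mm from x = 114 to 160 mm. Centre of mass at x = 28 mm.
- board_hole (a point): Centre (mid-thickness) of the board's round hanging hole, 30 mm across, 137 mm from the board's origin along its x. At the start it is 20 to 65 mm inside the ledge's edge.
- board_grip (a point): Middle of the handle neck, 52 mm from the hole centre towards the blade (mid-thickness); a place to grip across the 34 mm neck.
- rack: Fixed steel hook rack. Origin on the table under its middle; its -x side is the front, roughly towards the robot; y along the cross bar, z up. Two posts at x = 20, y = +-160 mm, 320 mm high, on floor bars from x = -70 to 130 mm; cross bar at x = 20 mm, 215 mm high, with a hook at y = +80 and one at -80 mm (either colour); rest bar (8 mm thick) at x = -4 mm, 85 mm high, to which the hung board leans.
- rack_front_wire (a point): Middle of the front wire of the rack's wire overshelf (rack x = -50 mm, 315 mm high). The overshelf, 10 mm thick, covers the hooks from this wire back to rack x = 100 mm, y = +-160 mm, so a gripper must come in under it from the front, leaning 25 to 50 degrees from vertical.
- hook_green_root (a point): Foot of the green hook's pin: its centre line at the front face of the green carriage (block 35 deep, 30 wide, 44 mm high, centred 17 mm behind and 14 mm below this point). The steel pin is 10 mm thick, 45 mm long and rises from here at 45 degrees to the rack's front (-x) and up. The point dips with the hook; its axes are parallel to the rack's.
- hook_green_tip (a point): Tip of the green hook's pin: 32 mm in front of and 32 mm above the root.
- hook_green (a joint): How far the green hook has dipped straight down on its spring, in m: 0 unloaded, 2 mm for each newton (500 N/m), stop at 30 mm. The hanging board alone dips it about 3 to 4.5 mm. A clear but gentle tug is a dip of 10 to 22 mm, held for about half a second.
- hook_red (a joint): The same for the red hook (same build, red carriage, on the other side of the rack); stays unloaded.
- steel_cup: Small steel sauce cup, 66 mm across, 45 mm high; origin centre of its underside. Leave alone.
- sauce_bottle: Yellow bottle with red cap, 52 mm across, 140 mm high; origin centre of its underside. Leave alone.
- spice_jar: Amber glass jar, 56 mm across, 70 mm high; origin centre of its underside. Leave alone.
There are look-alikes about, which are no part of the job. Of the things that look like the board, the larger one is meant.

How it is judged:
By the outcome, as a careful person would: the job done as asked, in the order asked, and still so for the second after the job is handed in, with the robot touching nothing.
It also fails if it takes over 72 s, if anything falls off the work surface, if the arm or the gripper's body presses on something with over 40 N, if the wrist force passes 120 N, or if a joint passes its speed limit or range.

## Working session

There is one attempt and no reset: what is moved stays moved. The work goes in short steps, Python scripts to look and compute and a tool call to move; the robot and the scene stay as the last step left them, time stands still between calls to the robot, and variables do not carry over. Pictures are saved under pics/ and viewed, at most 10 in all, crops included, and the job is handed in when it is done.

Besides the shell and the picture viewer there is one more tool, called after "Call:" by a JSON object that holds its "op" and its "data", one argument or row to a line. step_arm: Moves the arm, as the interface text tells. Its arguments: {"type":"object","properties":{"plan":{"type":"array","items":{"type":"number"}},"hand":{"type":"number"},"newtons":{"type":"number"}},"required":["plan"]}

```bash
mkdir -p pics; cat > h.py <<'E'
import numpy as np,cv2
from scipy.spatial.transform import Rotation as R
from workcell import sensors,viewer,env
def Rm(a): return R.from_euler('xyz',a,degrees=True).as_matrix()
def ray(p,uv):
    A=np.array(p['attitude']); A=Rm(A) if A.size==3 else (A if A.shape==(3,3) else R.from_quat(A).as_matrix())
    return np.array(p['position']),A@np.array([(uv[0]-p['cx'])/p['fx'],(uv[1]-p['cy'])/p['fy'],1.])
def onz(p,uv,z):
    o,d=ray(p,uv); return o+d*(z-o[2])/d[2]
def tri(rs):
    M=0;b=0
    for o,d in rs:
        d=d/np.linalg.norm(d);P=np.eye(3)-np.outer(d,d);M=M+P;b=b+P@o
    return np.linalg.solve(M,b)
def save(p,n): cv2.imwrite('pics/'+n,p['img'][:,:,::-1])
E
python3 - <<'E'
from h import *
np.set_printoptions(precision=1,suppress=True)
t=viewer.grab_frame('top');s=viewer.grab_frame('side')
cv2.imwrite('pics/a.png',np.vstack([t['img'],s['img']])[:,:,::-1][::1]) 
im=cv2.imread('pics/a.png'); cv2.imwrite('pics/a.png',cv2.resize(im,(480,600)))
save(t,'t.png');save(s,'s.png')
for p in(t,s): print({k:p[k] for k in p if k!='img'})
for n in 'ledge ledge_edge board board_hole board_grip rack rack_front_wire hook_green_root hook_green_tip steel_cup sauce_bottle spice_jar'.split():
    for p,l in((t,'t'),(s,'s')):
        print(n,l,[(np.round(d['location'],1).tolist(),round(d['score'],2)) for d in viewer.pinpoint(n,p)][:4])
print(sensors.state())
E
```

```text
{'fx': 504.18133428322614, 'fy': 504.18133428322614, 'cx': 317.73941806627533, 'cy': 193.7934507287566, 'position': array([ 401.4,   21.2, 1473.8]), 'attitude': array([-176.1,   -0.1,  -91.6]), 'shot': 1}
{'fx': 466.2522340859583, 'fy': 466.2522340859583, 'cx': 324.6758139434786, 'cy': 199.70306418564584, 'position': array([  210.6, -1060.2,   886. ]), 'attitude': array([-122.7,    1.1,  -15.2]), 'shot': 2}
ledge t [([223.7, 203.6], 0.77)]
ledge s [([308.2, 202.7], 0.56)]
ledge_edge t [([276.5, 205.5], 0.72)]
ledge_edge s [([310.6, 210.2], 0.78)]
board t [([206.5, 187.8], 0.86), ([204.6, 300.9], 0.72), ([223.9, 202.8], 0.39)]
board s [([220.5, 204.3], 0.95), ([310.9, 177.4], 0.89)]
board_hole t [([255.6, 195.1], 0.91), ([212.7, 263.1], 0.6)]
board_hole s [([312.4, 200.6], 0.8), ([252.1, 200.9], 0.78), ([313.3, 192.6], 0.24)]
board_grip t [([238.1, 194.2], 0.85), ([209.8, 275.4], 0.8)]
board_grip s [([311.1, 192.7], 0.94), ([244.6, 202.5], 0.86)]
rack t [([394.2, 165.9], 0.76)]
rack s [([379.7, 290.1], 0.7)]
rack_front_wire t [([409.5, 169.5], 0.84)]
rack_front_wire s [([364.6, 191.7]
[... 162 characters left out ...]
ook_green_tip s [([368.4, 191.2], 0.78), ([387.9, 201.0], 0.23)]
steel_cup t []
steel_cup s [([321.2, 275.4], 0.85), ([366.4, 189.3], 0.5)]
sauce_bottle t [([258.5, 110.1], 0.82)]
sauce_bottle s [([388.0, 202.8], 0.7)]
spice_jar t [([303.4, 111.4], 0.56), ([356.7, 214.3], 0.48)]
spice_jar s [([400.7, 226.0], 0.6)]
{'time_s': 1.3, 'qpos': array([74.8, 18.3, 89.6,  0. , 72. , -1.1]), 'qvel': array([ 0.1, -0. , -0. , -0.1, -0. ,  0. ]), 'effort': array([ -0. , -41.2, -23.2,   0.1,   0. ,   0. ]), 'ee_pos': array([139.4, 557.9, 228. ]), 'ee_rot': array([180.,   0., 166.]), 'force': array([0.2, 0.7, 0.4]), 'torque': array([-0.,  0., -0.]), 'gripper_force': 0.0, 'gripper_width': 90.87103234993265}
```

View pics/t.png

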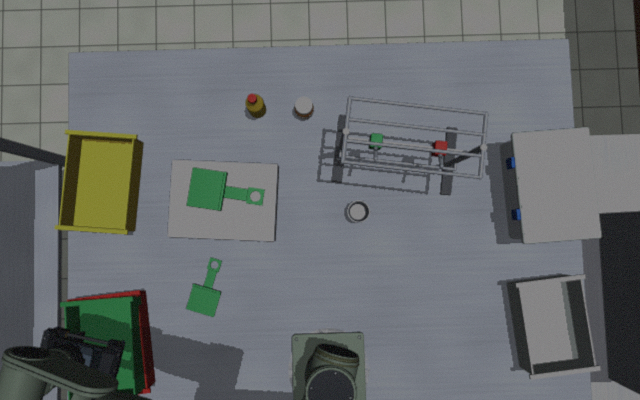

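View pics/s.png

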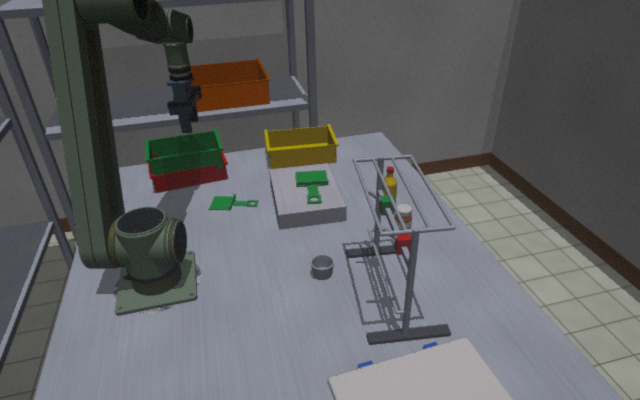

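The top view shows the board on the ledge, with the blade at about (207,188) and the eye at (257,197). The rack spans about (340–487, 100–195), with the green carriage at (376,140) and the red one at (440,148). The cup is at (357,212), and a smaller look-alike board lies on the table at (205,300).

```bash
cat > m.py <<'E'
from h import *
np.set_printoptions(precision=1,suppress=True)
t=viewer.grab_frame('top');s=viewer.grab_frame('side')
g=lambda a,b:tri([ray(t,a),ray(s,b)])
print('ledge_edge',g((276.5,205.5),(310.6,210.2)),onz(t,(276.5,205.5),60))
print('hole',onz(t,(255.6,195.1),63),onz(s,(312.4,200.6),63))
print('grip',onz(t,(238.1,194.2),63),onz(s,(311.1,192.7),63))
print('board',onz(t,(206.5,187.8),60),onz(s,(310.9,177.4),60))
print('wire',g((409.5,169.5),(364.6,191.7)))
print('rack',onz(t,(394.2,165.9),0),onz(s,(379.7,290.1),0))
print('root',g((379.3,143.9),(378.3,199.7)));print('tip',g((378.7,161),(368.4,191.2)))
print('cup',onz(s,(321.2,275.4),0),'cup top',onz(t,(357,212),45))
hsv=cv2.cvtColor(t['img'],cv2.COLOR_RGB2HSV)
m=cv2.inRange(hsv,(45,100,40),(80,255,255));n,l,st,c=cv2.connectedComponentsWithStats(m)
for i in range(1,n):
    if st[i,4]>60:
        print(st[i],c[i])
        if abs(c[i][0]-215)<20 and abs(c[i][1]-188)<15:
            mm=(l==i).astype(np.uint8)
            ys,xs=np.nonzero(mm);P=np.array([onz(t,(x,y),66)[:2] for x,y in zip(xs,ys)])
            # fit silhouette
            from scipy.optimize import minimize
            def ins(q):
                x,y=q[:,0],q[:,1];e=(abs(x-137)<23)&(abs(y)<23)&(np.hypot(x-137,y)>15)
                return ((abs(x)<50)&(abs(y)<55))|((x>=50)&(x<115)&(abs(y)<17))|e
            bx=np.array([onz(t,(x,y),66)[:2] for x in range(170,285) for y in range(160,225)])
            lab=np.array([mm[y,x] for x in range(170,285) for y in range(160,225)])>0
            def cost(v):
                a=np.radians(v[2]);u=np.array([np.cos(a),np.sin(a)]);w=np.array([-u[1],u[0]])
                d=bx-v[:2];tot=0
                for ox in(-1,0,1):
                    for oy in (-1,0,1): tot+=(ins(np.c_[(d+[ox,oy])@u,(d+[ox,oy])@w])!=lab).sum()
                return tot
            b=onz(t,(206.5,187.8),66)
            best=min((minimize(cost,[b[0]+i,b[1]+j,k],method='Nelder-Mead',options=dict(initial_simplex=[[b[0]+i,b[1]+j,k],[b[0]+i+5,b[1]+j,k],[b[0]+i,b[1]+j+5,k],[b[0]+i,b[1]+j,k+4]])) for i in(-4,4) for j in(-4,4) for k in(-104,-96)),key=lambda r:r.fun)
            print('fit',best.x,best.fun/9,lab.sum())
gr=cv2.imread('pics/t.png')
crop=cv2.resize(gr[85:250,150:500],None,fx=2.28,fy=2.28,interpolation=cv2.INTER_CUBIC);cv2.imwrite('pics/tc.png',crop)
E
python3 m.py
```

```text
ledge_edge [469.6 132.1  64.9] [467.9 132.9  60. ]
hole [498.5 190.5  63. ] [491.2 187.3  63. ]
grip [502.4 239.5  63. ] [498.8 236.   63. ]
board [523.1 328.5  60. ] [523.7 340.9  60. ]
wire [ 530. -196.  317.]
rack [ 577.7 -211.     0. ] [ 579.4 -201.9   -0. ]
root [ 596.6 -135.6  246.9]
tip [ 560.3 -131.9  274.5]
cup [ 443.1 -100.9    0. ] cup top [443.9 -93.6  45. ]
[370 134  13   9  92] [376.1 137.6]
[ 187  168   77   42 1712] [215.  190.1]
fit [ 519.7  326.7 -100. ] 146.11111111111111 1712
[186 258  35  59 974] [205.2 293.9]
[  60  296   76   99 3004] [109.5 329.8]
[ 83 340  23   7  61] [ 94.4 342.9]
```

View pics/tc.png

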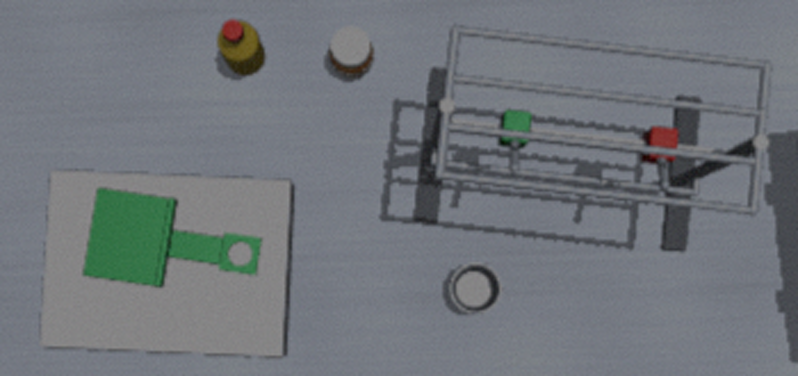

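The crop shows the food stop at the blade's handle end, at about (165,240). The rack's front wire runs from about (440,180) to (757,210), so the rack is yawed a few degrees. Next I'll write a move planner helper and go to a hover over the food stop.

```bash
cat >> h.py <<'E'
def rows(pos,M,n=None,p0=None,R0=None,rnd=2):
    s=sensors.state()
    p=np.array(s['ee_pos']) if p0 is None else np.array(p0,float); A=Rm(s['ee_rot']) if R0 is None else R0
    pos=np.array(pos,float)
    rv=R.from_matrix(A.T@M).as_rotvec()
    k=n or int(max(np.ceil(np.linalg.norm(pos-p)/40),np.ceil(np.linalg.norm(rv)/.12),1))
    out=[]
    for i in range(k):
        d=A.T@((pos-p)/(k-i))/10; w=R.from_matrix(A.T@M).as_rotvec()/(k-i)
        r=np.r_[np.round(d,rnd),np.round(w,3)]; out.append(r.tolist())
        p=p+A@r[:3]*10; A=A@R.from_rotvec(r[3:]).as_matrix()
    for i in range(0,k,5): print(len(out[i:i+5]),[float('%g'%v) for r in out[i:i+5] for v in r])
    return p,A
def tool(ydeg,lean=0,):  # tool down, y axis at ydeg; lean tilts tool z toward horizontal dir ydeg-90 
    a=np.radians(ydeg); y=np.array([np.cos(a),np.sin(a),0]); f=np.array([y[1],-y[0],0]); l=np.radians(lean)
    z=f*np.sin(l)-np.array([0,0,np.cos(l)]); return np.c_[np.cross(y,z),y,z]
E
python3 - <<'E'
from h import *
np.set_printoptions(precision=1,suppress=True)
t=viewer.grab_frame('top')
q=lambda x,y:(150+x/2.28,85+y/2.28)
a=onz(t,q(440,181),315);b=onz(t,q(757,210),315);print('wire ends',a,b,'yaw',np.degrees(np.arctan2((a-b)[1],(a-b)[0]))-90)
c=onz(t,q(453,28),315);d=onz(t,q(770,64),315);print(c,d)
for u in [(50,172),(292,180),(285,356),(42,346)]: print(onz(t,q(*u),60))
rows([512,281,190],tool(80))
E
```

```text
wire ends [546.8 -43.1 315. ] [ 508.4 -363.3  315. ] yaw -6.831894127524549
[704.  -61.3 315. ] [ 657.8 -384.   315. ]
[603.2 425.   60. ]
[585.  125.8  60. ]
[368.4 139.2  60. ]
[388.8 436.5  60. ]
5 [-3.57, -1.49, 0.32, 0.0, -0.0, -0.006, -3.56, -1.51, 0.32, 0.0, -0.0, -0.006, -3.55, -1.53, 0.32, 0.0, -0.0, -0.006, -3.55, -1.55, 0.32, 0.0, -0.0, -0.006, -3.54, -1.57, 0.31, 0.0, -0.0, -0.006]
5 [-3.53, -1.59, 0.32, 0.0, -0.0, -0.006, -3.52, -1.61, 0.31, 0.0, -0.0, -0.006, -3.5, -1.63, 0.32, 0.0, -0.0, -0.006, -3.5, -1.66, 0.31, 0.0, -0.0, -0.006, -3.48, -1.68, 0.32, 0.0, -0.0, -0.005]
2 [-3.48, -1.69, 0.31, 0.0, -0.0, -0.006, -3.47, -1.71, 0.32, 0.0, -0.0, -0.005]
```

Call:
{"op": "step_arm", "data": {
  "plan": [-3.55, -1.5, 0.32, 0, 0, -0.006, -3.55, -1.5, 0.32, 0, 0, -0.006, -3.55, -1.5, 0.32, 0, 0, -0.006, -3.55, -1.55, 0.32, 0, 0, -0.006, -3.55, -1.55, 0.32, 0, 0, -0.006]
}}

```text
time_s: 1.87
ee_pos: [295.6, 441.8, 212.0]
ee_rot: [180.0, 0.0, 167.7]
force: [-0.3, 0.6, 0.7]
gripper_width: 90.7
gripper_force: 0.0
```

Call:
{"op": "step_arm", "data": {
  "plan": [-3.5, -1.6, 0.32, 0, 0, -0.006, -3.5, -1.6, 0.32, 0, 0, -0.006, -3.5, -1.65, 0.32, 0, 0, -0.006, -3.5, -1.65, 0.32, 0, 0, -0.006, -3.5, -1.7, 0.32, 0, 0, -0.006]
}}

```text
time_s: 2.28
ee_pos: [450.8, 326.1, 196.0]
ee_rot: [180.0, 0.0, 169.4]
force: [0.3, 0.2, -0.6]
gripper_width: 91.2
gripper_force: 0.0
```

Call:
{"op": "step_arm", "data": {
  "plan": [-3.5, -1.7, 0.3, 0, 0, -0.006, -3.5, -1.7, 0.3, 0, 0, -0.006, 0, 0, 0, 0, 0, 0],
  "hand": 4
}}

```text
time_s: 2.53
ee_pos: [517.2, 277.2, 189.2]
ee_rot: [-179.9, 0.2, 169.8]
force: [0.1, -0.2, -0.0]
gripper_width: 74.0
gripper_force: 0.0
```

```bash
cat >> h.py <<'E'
def wray(p,uv):
    x,y=uv[0]-p['cx'],uv[1]-p['cy'];r=np.hypot(x,y);th=r/p['fx']
    return np.array(p['position']),Rm(p['attitude'])@np.array([np.sin(th)*x/r,np.sin(th)*y/r,np.cos(th)])
def wonz(p,uv,z):
    o,d=wray(p,uv);return o+d*(z-o[2])/d[2]
E
python3 - <<'E'
from h import *
np.set_printoptions(precision=1,suppress=True)
w=viewer.grab_frame('wrist');save(w,'w1.png');print({k:w[k] for k in w if k!='img'})
for n,z in dict(board=60,board_hole=63,board_grip=63,ledge_edge=60).items():
    for d in viewer.pinpoint(n,w): print(n,np.array(d['location']),round(d['score'],2),wonz(w,d['location'],z))
s=sensors.state();print(s['time_s'],s['ee_pos'],s['ee_rot'],s['qpos'],s['gripper_width'])
E
```

```text
{'fx': 309.70691628693146, 'fy': 309.70691628693146, 'cx': 314.69758689237784, 'cy': 194.65312849813938, 'position': array([441.3, 289.5, 346.5]), 'attitude': array([163.8,   0.1,  79.8]), 'shot': 6}
board [366.5 182.6] 0.75 [520.2 325.5  60. ]
board_hole [224.  185.1] 0.56 [497.2 189.3  63. ]
board_grip [279.5 187.6] 0.72 [509.5 242.7  63. ]
board_grip [311.2 153.4] 0.7 [482.8 278.3  63. ]
board_grip [ 59.9 179.1] 0.5 [447.2 -30.1  63. ]
board_grip [367.3 183.1] 0.4 [520.  325.8  63. ]
ledge_edge [169.6 179.2] 0.75 [480.5 130.7  60. ]
2.7833 [511.2 282.1 190.1] [180.   -0.  170.2] [ 27.7  20.6  91.9   0.   67.6 -52.4] 54.25956130661193
```

View pics/w1.png

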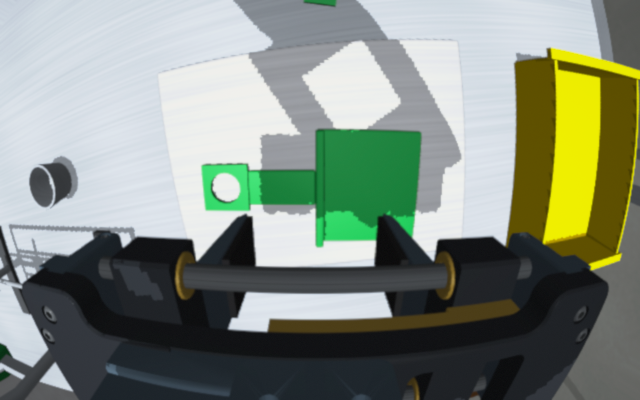

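The wrist view shows the board handle pointing left: hole at (225,187), stop edge at column 320, rows 130–246. The fingers straddle the stop. Descending now.

```bash
python3 - <<'E'
from h import *
np.set_printoptions(precision=1,suppress=True)
w=viewer.grab_frame('wrist')
for uv in [(321,131),(321,246),(318,188),(326,188)]: print(wonz(w,uv,80))
rows([512.6,280.4,83.5],tool(80.3))
s=sensors.state();print(s['ee_pos'],s['gripper_width'])
E
```

```text
[456.2 295.5  80. ]
[562.7 277.5  80. ]
[505.9 284.3  80. ]
[507.1 291.4  80. ]
3 [-0.06, -0.05, 3.56, 0.0, -0.0, -0.001, -0.06, -0.06, 3.55, 0.0, -0.0, -0.0, -0.06, -0.05, 3.56, 0.0, -0.0, -0.001]
[511.1 282.2 190.2] 50.23621788455604
```

Call:
{"op": "step_arm", "data": {
  "plan": [0, 0, 3.55, 0, 0, 0, 0, 0, 3.55, 0, 0, 0, 0, 0, 3.55, 0, 0, 0, 0, 0, 0, 0, 0, 0],
  "hand": 4
}}

```text
time_s: 3.17
ee_pos: [511.8, 282.7, 82.3]
ee_rot: [180.0, 0.1, 170.2]
force: [0.2, -0.8, 0.4]
gripper_width: 40.0
gripper_force: 0.0
```

Call:
{"op": "step_arm", "data": {
  "plan": [0, 0, 0, 0, 0, 0, 0, 0, 0, 0, 0, 0, 0, 0, 0, 0, 0, 0, 0, 0, 0, 0, 0, 0, 0, 0, 0, 0, 0, 0],
  "hand": 0,
  "newtons": 15
}}

```text
time_s: 3.58
ee_pos: [512.1, 281.5, 83.9]
ee_rot: [180.0, 0.0, 170.1]
force: [0.4, -0.3, 0.6]
gripper_width: 9.6
gripper_force: 1.1
```

Call:
{"op": "step_arm", "data": {
  "plan": [0, 0, 0, 0, 0, 0, 0, 0, 0, 0, 0, 0, 0, 0, 0, 0, 0, 0, 0, 0, 0, 0, 0, 0, 0, 0, 0, 0, 0, 0]
}}

```text
time_s: 4.0
ee_pos: [512.2, 281.6, 83.8]
ee_rot: [180.0, 0.0, 170.1]
force: [-1.7, 0.8, 4.8]
gripper_width: 7.7
gripper_force: 15.0
```

Call:
{"op": "step_arm", "data": {
  "plan": [0, -1, 0, 0, 0, 0, 0, -1.4, 0, 0, 0, 0, 0, -1.5, 0, 0, 0, 0, 0, -1.5, 0, 0, 0, 0, 0, -1.5, 0, 0, 0, 0]
}}

```text
time_s: 4.42
ee_pos: [500.3, 211.9, 83.9]
ee_rot: [179.9, 0.1, 170.1]
force: [1.2, 4.1, 4.7]
gripper_width: 7.9
gripper_force: 15.0
```

Call:
{"op": "step_arm", "data": {
  "plan": [0, -1.5, 0, 0, 0, 0, 0, -1.5, 0, 0, 0, 0, 0, -1.5, 0, 0, 0, 0, 0, -1.4, 0, 0, 0, 0, 0, -0.8, 0, 0, 0, 0]
}}

```text
time_s: 4.83
ee_pos: [488.4, 145.4, 83.9]
ee_rot: [180.0, 0.0, 170.0]
force: [1.5, 4.9, 5.0]
gripper_width: 7.8
gripper_force: 15.0
```

```bash
python3 - <<'E'
from h import *
np.set_printoptions(precision=1,suppress=True)
w=viewer.grab_frame('wrist');save(w,'w2.png')
t=viewer.grab_frame('top')
for n,z in dict(board=60,board_hole=63,board_grip=63,ledge_edge=60).items():
    for d in viewer.pinpoint(n,w)[:3]: print(n,np.array(d['location']),round(d['score'],2),wonz(w,d['location'],z))
    for d in viewer.pinpoint(n,t)[:2]: print(n,'top',np.array(d['location']),round(d['score'],2),onz(t,d['location'],z))
s=sensors.state();print(s['time_s'],s['ee_pos'],s['ee_rot'],s['qpos'],s['gripper_width'])
E
```

```text
board [387.2 234.4] 0.95 [499.  189.7  60. ]
board top [203.  301.5] 0.65 [207.5 342.2  60. ]
board_hole [178.8 236.1] 0.69 [476.1  53.   63. ]
board_hole top [212.5 264.6] 0.77 [308.4 313.9  63. ]
board_hole top [305.4 203.7] 0.72 [470.5  51.6  63. ]
board_grip [254.1 238.6] 0.7 [485.5 105.   63. ]
board_grip top [208.  279.8] 0.79 [266.9 326.9  63. ]
ledge_edge [297.1 225.1] 0.7 [482.1 133.6  60. ]
ledge_edge top [274.7 204. ] 0.57 [472.2 137.8  60. ]
5.3333 [488.2 144.4  83.8] [-179.8   -0.   170.1] [ 15.3  20.6 109.7  -0.2  49.8 -64.7] 7.938374566005881
```

View pics/w2.png

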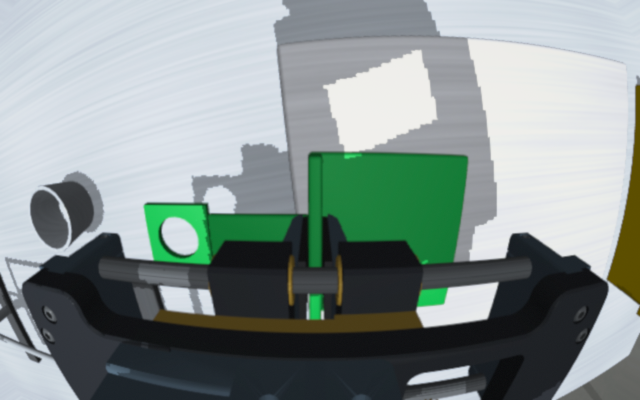

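The board now overhangs: hole at (179,236), ledge edge near column 297, right beside the stop. Now I'll open, rise and turn to grip across the neck.

```bash
python3 - <<'E'
from h import *
p,A=rows([488.2,144.4,130],tool(80))
p,A=rows([484,105,125],tool(-9.5),p0=p,R0=A)
p,A=rows([484,105,58],tool(-9.5),p0=p,R0=A)
E
```

```text
2 [0.0, -0.01, -2.31, -0.002, -0.0, 0.001, 0.0, 0.0, -2.31, -0.002, -0.0, 0.001]
5 [-0.02, -0.28, 0.04, 0.0, -0.0, 0.112, -0.05, -0.28, 0.04, 0.0, -0.0, 0.112, -0.08, -0.27, 0.04, 0.0, -0.0, 0.112, -0.11, -0.26, 0.03, 0.0, -0.0, 0.111, -0.14, -0.25, 0.04, 0.0, -0.0, 0.112]
5 [-0.17, -0.23, 0.03, 0.0, -0.0, 0.111, -0.19, -0.21, 0.04, 0.0, -0.0, 0.112, -0.21, -0.19, 0.03, 0.0, -0.0, 0.111, -0.23, -0.16, 0.04, 0.0, -0.0, 0.112, -0.25, -0.13, 0.03, 0.0, -0.0, 0.111]
4 [-0.26, -0.11, 0.04, -0.0, -0.0, 0.112, -0.27, -0.08, 0.03, -0.0, -0.0, 0.111, -0.28, -0.04, 0.04, -0.0, -0.0, 0.112, -0.28, -0.01, 0.03, -0.0, -0.0, 0.111]
2 [-0.0, -0.0, 3.35, -0.0, -0.0, 0.0, -0.01, -0.0, 3.35, -0.0, -0.0, 0.0]
```

Call:
{"op": "step_arm", "data": {
  "plan": [0, 0, 0, 0, 0, 0, 0, 0, 0, 0, 0, 0, 0, 0, 0, 0, 0, 0],
  "hand": 3
}}

```text
time_s: 5.58
ee_pos: [487.5, 146.0, 82.6]
ee_rot: [-179.9, -0.1, 170.1]
force: [-0.5, -0.1, -0.8]
gripper_width: 24.9
gripper_force: 0.0
```

Call:
{"op": "step_arm", "data": {
  "plan": [0, 0, -1, 0, 0, 0, 0, 0, -1.8, 0, 0, 0, 0, 0, -1.8, 0, 0, 0],
  "hand": 6
}}

```text
time_s: 5.83
ee_pos: [487.9, 146.9, 129.7]
ee_rot: [-179.9, -0.1, 170.1]
force: [0.6, -0.1, 0.5]
gripper_width: 45.1
gripper_force: 0.0
```

Call:
{"op": "step_arm", "data": {
  "plan": [0, -0.3, 0, 0, 0, 0.112, -0.05, -0.3, 0, 0, 0, 0.112, -0.1, -0.3, 0, 0, 0, 0.112, -0.1, -0.25, 0, 0, 0, 0.112, -0.15, -0.25, 0, 0, 0, 0.112]
}}

```text
time_s: 6.25
ee_pos: [486.8, 132.3, 129.8]
ee_rot: [-180.0, -0.0, 137.7]
force: [-0.7, 0.5, -0.1]
gripper_width: 60.0
gripper_force: 0.0
```

Call:
{"op": "step_arm", "data": {
  "plan": [-0.15, -0.25, 0, 0, 0, 0.112, -0.2, -0.2, 0, 0, 0, 0.112, -0.2, -0.2, 0, 0, 0, 0.112, -0.25, -0.15, 0, 0, 0, 0.112, -0.25, -0.15, 0, 0, 0, 0.112]
}}

```text
time_s: 6.67
ee_pos: [485.0, 118.0, 129.8]
ee_rot: [-180.0, 0.0, 105.6]
force: [-0.5, -0.2, -0.2]
gripper_width: 60.1
gripper_force: 0.0
```

Call:
{"op": "step_arm", "data": {
  "plan": [-0.25, -0.1, 0, 0, 0, 0.112, -0.25, -0.1, 0, 0, 0, 0.112, -0.3, -0.05, 0, 0, 0, 0.112, -0.3, 0, 0, 0, 0, 0.112, 0, 0, 0, 0, 0, 0]
}}

```text
time_s: 7.08
ee_pos: [483.6, 106.5, 129.7]
ee_rot: [-180.0, 0.0, 80.2]
force: [-0.1, -0.1, 0.2]
gripper_width: 59.8
gripper_force: 0.0
```

```bash
python3 - <<'E'
from h import *
np.set_printoptions(precision=1,suppress=True)
w=viewer.grab_frame('wrist');save(w,'w3.png')
for n,z in dict(board=60,board_hole=63,board_grip=63,ledge_edge=60).items():
    for d in viewer.pinpoint(n,w)[:2]: print(n,np.array(d['location']),round(d['score'],2),wonz(w,d['location'],z))
s=sensors.state();print(s['time_s'],s['ee_pos'],s['ee_rot'],s['gripper_width'])
E
```

```text
board [55.1 33.5] 0.77 [271.  317.2  60. ]
board [316.4  97.4] 0.7 [501.1 189.1  60. ]
board_hole [312.5 273.4] 0.7 [473.9  51.2  63. ]
board_hole [113.5  25.5] 0.62 [347.4 291.4  63. ]
board_grip [88.9 28.8] 0.61 [319.4 300.1  63. ]
board_grip [312.4 212.1] 0.59 [483.3 104.7  63. ]
ledge_edge [547.8  84. ] 0.33 [708.7 182.4  60. ]
7.3333 [483.9 107.1 129.6] [-180.    -0.    80.4] 59.626790836677834
```

View pics/w3.png

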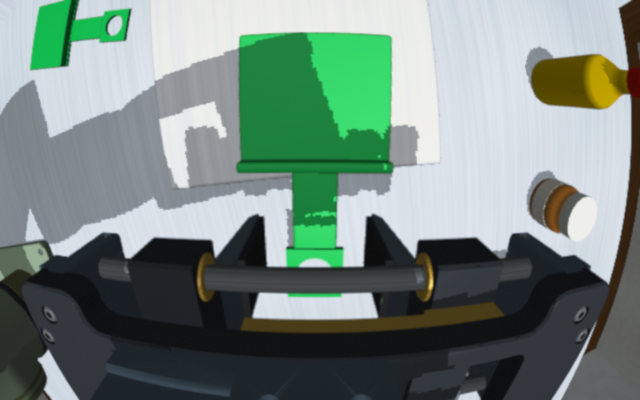

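The neck at (315,205) is centred between the fingers, and the ledge edge is near row 180, behind the fingers. Descending and gripping.

Call:
{"op": "step_arm", "data": {
  "plan": [-0.1, 0, 3, 0, 0, 0, -0.1, 0, 3, 0, 0, 0, 0, 0, 1.2, 0, 0, 0, 0, 0, 0, 0, 0, 0]
}}

```text
time_s: 7.67
ee_pos: [481.2, 104.7, 54.8]
ee_rot: [-179.6, 0.1, 80.3]
force: [-0.5, 0.2, -0.4]
gripper_width: 60.2
gripper_force: 0.0
```

Call:
{"op": "step_arm", "data": {
  "plan": [0, 0, 0, 0, 0, 0, 0, 0, 0, 0, 0, 0, 0, 0, 0, 0, 0, 0, 0, 0, 0, 0, 0, 0, 0, 0, 0, 0, 0, 0],
  "hand": 0,
  "newtons": 40
}}

```text
time_s: 8.08
ee_pos: [484.2, 105.3, 58.4]
ee_rot: [179.9, -0.0, 80.3]
force: [0.5, 0.5, 3.4]
gripper_width: 33.7
gripper_force: 40.0
```

Call:
{"op": "step_arm", "data": {
  "plan": [0, 0, 0, 0, 0, 0, 0, 0, 0, 0, 0, 0, 0, 0, 0, 0, 0, 0, 0, 0, 0, 0, 0, 0]
}}

```text
time_s: 8.42
ee_pos: [484.2, 105.2, 58.3]
ee_rot: [179.9, -0.0, 80.3]
force: [-1.3, -0.5, 6.5]
gripper_width: 33.2
gripper_force: 40.0
```

Call:
{"op": "step_arm", "data": {
  "plan": [0, 0, -0.5, 0, 0, 0, 0, 0, -1.5, 0, 0, 0, 0, 0, -2, 0, 0, 0, 0, 0, -2, 0, 0, 0, 0, 0, -2, 0, 0, 0]
}}

```text
time_s: 8.83
ee_pos: [482.9, 104.9, 137.9]
ee_rot: [-179.9, 0.0, 80.3]
force: [-0.1, 1.3, -0.9]
gripper_width: 33.7
gripper_force: 40.0
```

```bash
python3 - <<'E'
from h import *
np.set_printoptions(precision=1,suppress=True)
t=viewer.grab_frame('top');s=viewer.grab_frame('side');w=viewer.grab_frame('wrist')
save(t,'t4.png');save(s,'s4.png');save(w,'w4.png')
for n in 'rack rack_front_wire hook_green_root hook_green_tip steel_cup'.split():
    for p,l in((t,'t'),(s,'s'),(w,'w')):
        print(n,l,[(np.round(d['location'],1).tolist(),round(d['score'],2)) for d in viewer.pinpoint(n,p)][:2])
for d in viewer.pinpoint('board_hole',w)[:2]: print('hole w',d['location'],d['score'])
c=s['img'][150:330,300:480];c=cv2.resize(c,(540,540),interpolation=cv2.INTER_CUBIC);cv2.imwrite('pics/s4c.png',c[:,:,::-1])
s=sensors.state();print(s['time_s'],s['ee_pos'],s['ee_rot'],s['gripper_width'],s['force'],s['qpos'])
E
```

```text
rack t [([394.4, 166.9], 0.68)]
rack s [([377.2, 291.3], 0.56)]
rack w []
rack_front_wire t [([411.0, 166.4], 0.68)]
rack_front_wire s [([367.1, 188.9], 0.86)]
rack_front_wire w []
hook_green_root t [([378.9, 146.0], 0.58)]
hook_green_root s [([378.6, 198.7], 0.77), ([381.7, 289.6], 0.49)]
hook_green_root w [([313.5, 93.0], 0.38)]
hook_green_tip t [([374.9, 159.3], 0.67)]
hook_green_tip s [([366.6, 191.0], 0.48)]
hook_green_tip w []
steel_cup t [([360.2, 216.4], 0.67), ([377.9, 158.2], 0.24)]
steel_cup s [([321.2, 276.0], 0.82), ([312.9, 210.0], 0.17)]
steel_cup w []
hole w [536.8, 197.7] 0.19
9.7833 [483.6 105.1 137.5] [180.   -0.   80.3] 33.388493568793116 [ 0.8  0.6 -2.4] [ 10.9  15.7 107.7   0.   56.6  20.7]
```

View pics/s4c.png

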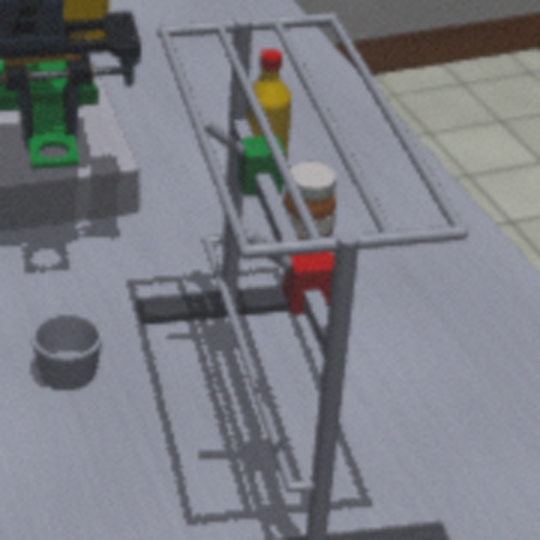

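The board is held, with its eye visible at (55,150) in the crop. The hook tip is at (210,128) and the green carriage at (262,160), which are side pixels (370,193) and (387,203). Next I'll fit the hook pose jointly.

```bash
cat > hook.py <<'E'
from h import *
from scipy.optimize import least_squares
np.set_printoptions(precision=1,suppress=True)
t=viewer.grab_frame('top');s=viewer.grab_frame('side')
def proj(p,X):
    c=Rm(p['attitude']).T@(np.array(X)-p['position']);return np.array([p['fx']*c[0]/c[2]+p['cx'],p['fy']*c[1]/c[2]+p['cy']])
# green carriage blob centroids
def blob(p,near):
    m=cv2.inRange(cv2.cvtColor(p['img'],cv2.COLOR_RGB2HSV),(45,100,40),(80,255,255));n,l,st,c=cv2.connectedComponentsWithStats(m)
    i=min([i for i in range(1,n) if st[i,4]>20],key=lambda i:np.hypot(*(c[i]-near)));print(st[i],c[i])
blob(t,(376,138));blob(s,(387,203))
obs=[('root',t,(379,145)),('root',s,(378.5,199.2)),('tip',t,(376.2,159.2)),('tip',s,(368.5,191.8)),
 ('wl',t,(343,164.4)),('wr',t,(482,177.1)),('wm',s,(366,190.3)),('wl',s,(354,160.5)),('wr',s,(381,232)),('or',t,(394.3,166.4)),('or',s,(378.5,290.7)),('bl',t,(348.7,97.3)),('br',t,(487.7,113.1))]
def res(v):
    ox,oy,yaw,rx,rz,ry=v;a=np.radians(yaw);X=np.array([np.cos(a),np.sin(a),0]);Y=np.array([-X[1],X[0],0]);Z=np.array([0,0,1.]);O=np.array([ox,oy,0])
    rt=O+rx*X+ry*Y+rz*Z
    P=dict(root=rt,tip=rt+32*(Z-X),wl=O-50*X+160*Y+315*Z,wr=O-50*X-160*Y+315*Z,wm=O-50*X+315*Z,bl=O+100*X+160*Y+315*Z,br=O+100*X-160*Y+315*Z)
    P['or']=O
    return np.concatenate([proj(p,P[k])-uv for k,p,uv in obs]+[[(ry-80)/2]])
r=least_squares(res,[578,-206,-7,5,245,80],loss='soft_l1');v=r.x
print(v);print([(o[0],o[1]['shot']%2,res(v)[2*i:2*i+2].round(1)) for i,o in enumerate(obs)])
a=np.radians(v[2]);X=np.array([np.cos(a),np.sin(a),0]);Y=np.array([-X[1],X[0],0]);rt=np.array([v[0],v[1],0])+v[3]*X+v[5]*Y+[0,0,v[4]]
print('root',rt,'tip',rt+32*(np.array([0,0,1])-X),'carriage centre',proj(t,rt+17*X-[0,0,0]),proj(s,rt+17*X-[0,0,14]))
E
python3 hook.py
```

```text
[370 134  13   9  92] [376.2 137.6]
[381 195  12  15  95] [385.7 201.4]
[ 579.6 -208.5   -7.9    5.4  241.2   79.1]
[('root', 0, array([-2.6,  2.5])), ('root', 1, array([1.5, 1. ])), ('tip', 0, array([ 0.4, -0.7])), ('tip', 1, array([-0.5, -1.3])), ('wl', 0, array([-0.1, -2.3])), ('wr', 0, array([-1.4,  0.2])), ('wm', 1, array([-0.4,  3.3])), ('wl', 1, array([-0.7,  0.9])), ('wr', 1, array([0.5, 3.1])), ('or', 0, array([-1. , -1.1])), ('or', 1, array([2.1, 1. ])), ('bl', 0, array([1.1, 1.4])), ('br', 0, array([-1.4,  0.5]))]
root [ 595.8 -130.8  241.2] tip [ 564.1 -126.4  273.2] carriage centre [377.1 140.7] [386.2 204.2]
```

```bash
cat >> h.py <<'E'
YAW=-7.5
aX=np.radians(YAW);X=np.array([np.cos(aX),np.sin(aX),0]);Y=np.array([-X[1],X[0],0]);Z=np.array([0,0,1.])
HT=np.array([-53,0,-5.])
def tcp(H,lean): M=tool(90+YAW,lean);return np.array(H)-M@HT,M
E
python3 - <<'E'
from h import *
np.set_printoptions(precision=1,suppress=True)
tip=np.array([564,-125.5,274]); n=(Z-X)/2**.5
P1,M1=tcp(tip-130*X+[0,0,0],40);P2,M2=tcp(tip+12*n-60*X,40);P3,M3=tcp(tip+12*n,40)
print(P1,P2,P3)
s=sensors.state();p0=s['ee_pos'];print(p0)
p,A=rows([470,90,225],tool(-9.7),n=3)
p,A=rows(P1,M1,p0=p,R0=A,n=16)
p,A=rows(P2,M2,p0=p,R0=A)
E
```

```text
[ 398.  -103.7  236.1] [ 459.  -111.7  244.6] [ 518.5 -119.5  244.6]
[483.6 105.1 137.5]
3 [-0.57, -0.36, -2.92, 0.0, -0.0, -0.0, -0.57, -0.36, -2.92, 0.0, -0.0, -0.0, -0.58, -0.37, -2.91, 0.0, -0.0, -0.001]
5 [-1.27, -0.24, -0.07, -0.035, -0.034, -0.096, -1.24, -0.36, -0.04, -0.035, -0.034, -0.096, -1.2, -0.47, -0.01, -0.035, -0.034, -0.096, -1.15, -0.59, 0.01, -0.035, -0.034, -0.096, -1.09, -0.7, 0.03, -0.035, -0.034, -0.096]
5 [-1.02, -0.8, 0.04, -0.035, -0.034, -0.096, -0.93, -0.89, 0.04, -0.035, -0.033, -0.096, -0.84, -0.98, 0.04, -0.035, -0.034, -0.096, -0.74, -1.06, 0.03, -0.035, -0.033, -0.096, -0.64, -1.12, 0.01, -0.035, -0.034, -0.096]
5 [-0.53, -1.18, -0.01, -0.035, -0.033, -0.096, -0.41, -1.23, -0.04, -0.035, -0.034, -0.096, -0.3, -1.26, -0.07, -0.035, -0.034, -0.096, -0.18, -1.28, -0.1, -0.035, -0.033, -0.096, -0.05, -1.28, -0.14, -0.035, -0.034, -0.096]
1 [0.06, -1.27, -0.19, -0.036, -0.033, -0.096]
2 [-2.63, -0.0, 1.65, 0.0, -0.0, -0.0, -2.63, -0.0, 1.65, 0.0, -0.0, -0.0]
```

Call:
{"op": "step_arm", "data": {
  "plan": [-0.55, -0.35, -2.9, 0, 0, 0, -0.55, -0.35, -2.9, 0, 0, 0, -0.55, -0.35, -2.9, 0, 0, 0]
}}

```text
time_s: 10.13
ee_pos: [469.9, 90.4, 225.1]
ee_rot: [-179.9, 0.0, 80.3]
force: [0.7, -0.6, -1.4]
gripper_width: 33.4
gripper_force: 40.0
```

Call:
{"op": "step_arm", "data": {
  "plan": [-1.27, -0.24, -0.07, -0.035, -0.034, -0.096, -1.24, -0.36, -0.04, -0.035, -0.034, -0.096, -1.2, -0.47, 0, -0.035, -0.034, -0.096, -1.15, -0.6, 0, -0.035, -0.034, -0.096, -1.1, -0.7, 0.03, -0.035, -0.034, -0.096]
}}

```text
time_s: 10.55
ee_pos: [447.6, 29.7, 228.1]
ee_rot: [172.5, 11.8, 107.4]
force: [-0.4, 1.1, -1.8]
gripper_width: 33.8
gripper_force: 40.0
```

Call:
{"op": "step_arm", "data": {
  "plan": [-1.0, -0.8, 0.04, -0.035, -0.034, -0.096, -0.93, -0.9, 0.04, -0.035, -0.034, -0.096, -0.84, -1.0, 0.04, -0.035, -0.034, -0.096, -0.74, -1.06, 0.03, -0.035, -0.034, -0.096, -0.64, -1.12, 0, -0.035, -0.034, -0.096]
}}

```text
time_s: 10.97
ee_pos: [424.4, -30.5, 231.4]
ee_rot: [171.2, 25.6, 134.7]
force: [-0.1, -0.0, -1.9]
gripper_width: 33.5
gripper_force: 40.0
```

Call:
{"op": "step_arm", "data": {
  "plan": [-0.53, -1.18, 0, -0.035, -0.034, -0.096, -0.41, -1.23, -0.04, -0.035, -0.034, -0.096, -0.3, -1.26, -0.07, -0.035, -0.034, -0.096, -0.18, -1.28, -0.1, -0.035, -0.034, -0.096, -0.05, -1.28, -0.14, -0.035, -0.034, -0.096]
}}

```text
time_s: 11.38
ee_pos: [405.0, -76.8, 232.5]
ee_rot: [175.3, 35.4, 158.6]
force: [-0.6, -0.7, -1.7]
gripper_width: 33.3
gripper_force: 40.0
```

Call:
{"op": "step_arm", "data": {
  "plan": [0.06, -1.27, -0.19, -0.035, -0.034, -0.096, 0, 0, 0, 0, 0, 0]
}}

```text
time_s: 11.55
ee_pos: [401.4, -81.8, 231.3]
ee_rot: [175.9, 36.1, 161.4]
force: [-0.4, -0.5, -2.1]
gripper_width: 33.3
gripper_force: 40.0
```

```bash
python3 - <<'E'
from h import *
np.set_printoptions(precision=1,suppress=True)
tip=np.array([564,-125.5,274]); n=(Z-X)/2**.5
P2,M2=tcp(tip+12*n-60*X,40)
s=sensors.state();print(s['time_s'],s['ee_pos'],s['ee_rot'],s['qpos'],s['gripper_width'])
print('hole expected',np.array(s['ee_pos'])+Rm(s['ee_rot'])@HT)
t=viewer.grab_frame('top');sd=viewer.grab_frame('side')
a=viewer.pinpoint('board_hole',t);b=viewer.pinpoint('board_hole',sd)
for d in a[:3]: print('t',d)
for d in b[:3]: print('s',d)
for i in a[:3]:
  for j in b[:3]: print(tri([ray(t,i['location']),ray(sd,j['location'])]))
rows(P2,M2)
E
```

```text
11.55 [401.4 -81.8 231.3] [175.9  36.1 161.4] [-14.3 -12.9 132.3   3.7  24.4 -89.9] 33.26081763289545
hole expected [439.1 -94.8 266.5]
t {'location': [211.0, 262.4], 'score': 0.96}
t {'location': [367.4, 213.0], 'score': 0.57}
s {'location': [251.7, 205.7], 'score': 0.7}
s {'location': [317.7, 195.1], 'score': 0.56}
[307.2 334.7 -14.9]
[419.6 283.1  54.4]
[355.  -96.9 264.3]
[ 437.2 -101.2  267.3]
2 [-2.89, -0.68, 1.3, -0.024, -0.031, -0.077, -2.78, -0.92, 1.38, -0.024, -0.031, -0.077]
```

Call:
{"op": "step_arm", "data": {
  "plan": [-1.4, -0.35, 0.65, -0.012, -0.015, -0.038, -1.4, -0.35, 0.65, -0.012, -0.015, -0.038, -1.4, -0.45, 0.7, -0.012, -0.015, -0.038, -1.4, -0.45, 0.7, -0.012, -0.015, -0.038, 0, 0, 0, 0, 0, 0]
}}

```text
time_s: 12.17
ee_pos: [461.6, -111.6, 245.4]
ee_rot: [179.9, 40.1, 172.4]
force: [0.9, -1.5, -1.8]
gripper_width: 33.8
gripper_force: 40.0
```

```bash
cat > chk.py <<'E'
from h import *
import sys
np.set_printoptions(precision=1,suppress=True)
s=sensors.state();print(s['time_s'],s['ee_pos'],s['ee_rot'],s['qpos'],s['force'])
print('hole exp',np.array(s['ee_pos'])+Rm(s['ee_rot'])@HT)
t=viewer.grab_frame('top');sd=viewer.grab_frame('side');w=viewer.grab_frame('wrist')
for n in('board_hole','hook_green_tip','hook_green_root'):
    a=[d['location'] for d in viewer.pinpoint(n,t) if d['location'][0]>340];b=[d['location'] for d in viewer.pinpoint(n,sd) if d['location'][0]>300]
    print(n,a[:2],b[:2], tri([ray(t,a[0]),ray(sd,b[0])]) if a and b else '')
c=lambda im,x,y,ww,hh,k:cv2.resize(im[y:y+hh,x:x+ww],None,fx=k,fy=k,interpolation=cv2.INTER_CUBIC)
A=c(sd['img'],310,140,130,100,3);B=c(t['img'],330,110,130,100,3);C=cv2.resize(w['img'],(480,300))
im=np.zeros((600,780,3),np.uint8);im[:300,:390]=A;im[:300,390:]=B;im[300:,:480]=C
cv2.imwrite('pics/'+sys.argv[1],im[:,:,::-1])
E
python3 chk.py c1.png; python3 - <<'E'
from h import *
tip=np.array([564,-125.5,274]); n=(Z-X)/2**.5
P3,M3=tcp(tip+12*n,40);rows(P3,M3,n=5)
E
```

```text
12.1667 [ 461.6 -111.6  245.4] [179.9  40.1 172.4] [ -20.7   -7.3  128.2   23.6   21.5 -122.3] [ 0.9 -1.5 -1.8]
hole exp [ 498.6 -116.5  283.4]
board_hole [[376.9, 182.7]] [[340.8, 193.0]] [ 499.9 -123.4  276.5]
hook_green_tip [[376.7, 157.0]] [[364.6, 192.3], [321.2, 273.8]] [ 562.1 -125.7  269. ]
hook_green_root [[377.7, 146.0], [375.1, 185.7]] [[378.3, 202.0]] [ 595.3 -133.3  238.2]
5 [-0.94, -0.03, 0.78, 0.0, -0.0, -0.0, -0.93, -0.03, 0.77, 0.0, -0.0, -0.0, -0.94, -0.03, 0.78, 0.0, -0.001, -0.0, -0.93, -0.03, 0.77, 0.0, -0.0, -0.0, -0.94, -0.03, 0.78, 0.001, -0.001, -0.001]
```

View pics/c1.png

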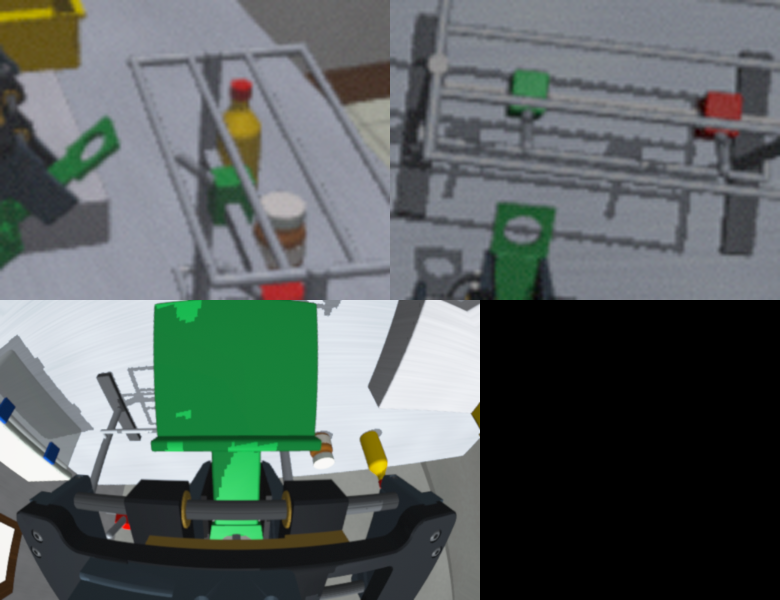

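In the side crop, the eye is at (90,150) and the pin runs from (180,158) to (210,185). In the top crop, the hole centre is at (523,231), which is column 374.3 and agrees with FK, and the pin tip is near (527,150). The lateral alignment looks right, so I'll advance under the front wire to above the tip.

Call:
{"op": "step_arm", "data": {
  "plan": [-0.93, -0.02, 0.78, 0, 0, 0, -0.93, -0.02, 0.78, 0, 0, 0, -0.93, -0.02, 0.78, 0, 0, 0, -0.93, -0.02, 0.78, 0, 0, 0]
}}

```text
time_s: 12.95
ee_pos: [508.7, -118.0, 244.4]
ee_rot: [179.9, 39.9, 172.4]
force: [0.2, 0.7, -1.0]
gripper_width: 33.2
gripper_force: 40.0
```

Call:
{"op": "step_arm", "data": {
  "plan": [-0.93, -0.02, 0.78, 0, 0, 0, 0, 0, 0, 0, 0, 0, 0, 0, 0, 0, 0, 0]
}}

```text
time_s: 13.2
ee_pos: [519.5, -119.4, 243.6]
ee_rot: [179.9, 39.8, 172.4]
force: [-1.2, -0.0, -2.0]
gripper_width: 33.9
gripper_force: 40.0
```

```bash
cat > ins.py <<'E'
from h import *
np.set_printoptions(precision=1,suppress=True)
tip=np.array([564,-125.5,274]); n=(Z-X)/2**.5
s=sensors.state();H=np.array(s['ee_pos'])+Rm(s['ee_rot'])@HT;r=H-tip
print('hole rel tip in rack xyz',r@X,r@Y,r@Z,'along pin',r@n,'perp(board x)',r@((X+Z)/2**.5))
P4,M4=tcp(tip-20*n-4*(X+Z)/2**.5,40);rows(P4,M4,n=6)
E
python3 chk.py c2.png; python3 ins.py
```

```text
13.2 [ 519.5 -119.4  243.6] [179.9  39.8 172.4] [ -18.4   -1.2  123.    20.9   20.1 -118.1] [-1.2 -0.  -2. ]
hole exp [ 556.7 -124.4  281.4]
board_hole [[378.9, 161.3]] [[365.3, 191.3]] [ 556.  -131.3  275.2]
hook_green_tip [[375.0, 158.5]] [[366.1, 187.8]] [ 562.  -121.6  278.9]
hook_green_root [[375.8, 148.5]] [[378.3, 201.3]] [ 592.9 -129.5  237.6]
hole rel tip in rack xyz -8.3625292210292 -0.012175505790130303 8.224984204393877 along pin 11.729143226139554 perp(board x) -0.09725901398125297
5 [0.02, -0.0, 0.53, 0.0, -0.0, -0.0, 0.02, -0.0, 0.53, 0.0, -0.0, -0.0, 0.02, -0.0, 0.54, 0.0, -0.0, -0.0, 0.02, -0.0, 0.53, 0.0, -0.0, -0.0, 0.01, -0.0, 0.54, 0.0, -0.001, -0.001]
1 [0.02, -0.01, 0.53, 0.0, -0.0, -0.0]
```

View pics/c2.png

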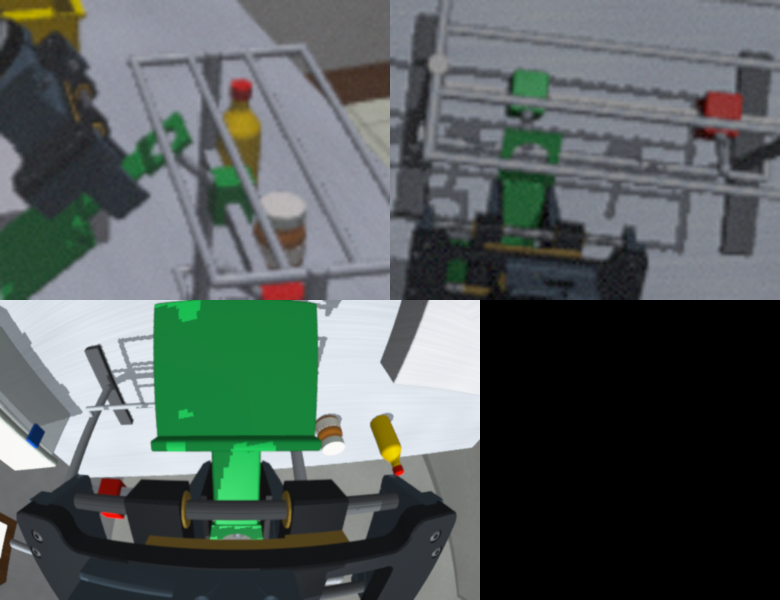

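The eye sits over the tip, at (170,140) in the side crop against a pin tip at (179,158). I'll check the offset numerically with a green-mask hole fit.

```bash
python3 - <<'E'
from h import *
np.set_printoptions(precision=1,suppress=True)
def proj(p,X):
    c=Rm(p['attitude']).T@(np.array(X)-p['position']);return np.array([p['fx']*c[0]/c[2]+p['cx'],p['fy']*c[1]/c[2]+p['cy']])
sd=viewer.grab_frame('side')
tip=np.array([564,-125.5,274]);print('tip',proj(sd,tip),'root',proj(sd,tip+32*(X-Z)))
s=sensors.state();M=Rm(s['ee_rot']);P=np.array(s['ee_pos'])
print('hole FK',proj(sd,P+M@HT))
print('eye corners FK',[proj(sd,P+M@np.array([-30-46*a,23*b,-8])).round(1).tolist() for a,b in((0,-1),(1,-1),(1,1),(0,1))])
m=cv2.inRange(cv2.cvtColor(sd['img'],cv2.COLOR_RGB2HSV),(45,90,30),(85,255,255))
for r in range(172,206): print(r,''.join('#' if m[r,c] else '.' for c in range(345,400)))
o=cv2.imread('pics/s4.png',0)
print('clean pin');
for r in range(186,206): print(r,o[r,362:392].tolist())
E
```

```text
tip [367.9 190. ] root [379.8 199.7]
hole FK [364.7 187.5]
eye corners FK [[358.7, 197.3], [373.2, 185.8], [369.1, 176.5], [355.1, 187.7]]
172 .......................................................
173 .......................................................
174 .......................................................
175 .......................................................
176 .......................................................
177 .......................#...............................
178 ......................###..............................
179 .....................#####.............................
180 ....................######.............................
181 ....................######.............................
182 ....................#######............................
183 ........................###............................
184 ...............#........####...........................
185 ..............###.......####...........................
186 .............####......#####...........................
187 ............####......######...........................
1
[... 3247 characters left out ...]
124]
201 [150, 150, 150, 154, 148, 123, 108, 130, 141, 136, 147, 155, 148, 126, 85, 67, 64, 58, 66, 66, 82, 90, 93, 94, 90, 86, 86, 76, 76, 109]
202 [151, 149, 152, 153, 153, 142, 112, 124, 140, 138, 146, 152, 151, 130, 85, 65, 65, 55, 52, 49, 62, 73, 72, 68, 68, 71, 71, 61, 67, 93]
203 [151, 149, 152, 149, 153, 147, 118, 115, 134, 139, 135, 150, 149, 124, 83, 71, 67, 53, 47, 47, 54, 57, 60, 59, 55, 58, 61, 59, 56, 70]
204 [150, 152, 150, 151, 152, 151, 138, 115, 130, 139, 140, 147, 150, 120, 78, 63, 69, 56, 46, 42, 54, 55, 57, 56, 56, 56, 58, 58, 61, 65]
205 [152, 152, 151, 153, 152, 152, 149, 119, 121, 138, 140, 133, 141, 115, 77, 67, 68, 55, 46, 50, 56, 59, 57, 60, 59, 55, 55, 56, 58, 59]
```

The hole matches FK. The pin sits about 2 px lower than modelled, so the tip is near z 269.5. Inserting along the pin with that correction.

```bash
sed -i 's/tip=np.array(.*); n=/tip=np.array([563.5,-125.3,269.5]); n=/' ins.py; python3 ins.py
```

```text
hole rel tip in rack xyz -7.797084468905966 -0.14347706023314627 12.706600336380802 along pin 14.498294565129848 perp(board x) 3.4715519622344124
5 [0.07, 0.0, 0.58, 0.0, -0.0, -0.0, 0.07, 0.0, 0.59, 0.0, -0.0, -0.0, 0.07, 0.0, 0.58, 0.0, -0.0, -0.0, 0.08, 0.0, 0.59, 0.0, -0.0, -0.0, 0.07, 0.0, 0.58, 0.0, -0.001, -0.001]
1 [0.08, 0.01, 0.59, 0.0, -0.0, -0.0]
```

Call:
{"op": "step_arm", "data": {
  "plan": [0.3, 0, 0.2, 0, 0, 0, 0.1, 0, 0.5, 0, 0, 0, 0, 0, 0.6, 0, 0, 0]
}}

```text
time_s: 13.95
ee_pos: [523.8, -120.1, 231.2]
ee_rot: [179.9, 39.9, 172.4]
force: [0.2, -0.0, -2.8]
gripper_width: 33.2
gripper_force: 40.0
```

Call:
{"op": "step_arm", "data": {
  "plan": [0, 0, 0.6, 0, 0, 0, 0, 0, 0.6, 0, 0, 0, 0, 0, 0, 0, 0, 0]
}}

```text
time_s: 14.2
ee_pos: [532.0, -121.1, 220.9]
ee_rot: [179.9, 39.8, 172.4]
force: [0.6, 0.1, -1.8]
gripper_width: 33.3
gripper_force: 40.0
```

Call:
{"op": "step_arm", "data": {
  "plan": [0, 0, 0.5, 0, 0, 0, 0, 0, 0.5, 0, 0, 0, 0, 0, 0, 0, 0, 0]
}}

```text
time_s: 14.45
ee_pos: [538.3, -122.0, 213.9]
ee_rot: [179.9, 39.8, 172.4]
force: [0.0, 0.2, -1.8]
gripper_width: 33.5
gripper_force: 40.0
```

```bash
python3 ins.py; python3 - <<'E'
from h import *
sd=viewer.grab_frame('side');save(sd,'s5.png')
m=cv2.inRange(cv2.cvtColor(sd['img'],cv2.COLOR_RGB2HSV),(45,90,30),(85,255,255))
for r in range(176,212): print(r,''.join('#' if m[r,c] else '.' for c in range(345,400)))
E
```

```text
hole rel tip in rack xyz 12.063711188509046 -0.0514124165393294 -17.815198487977227 along pin -21.127579646703794 perp(board x) -4.066915671362254
5 [0.0, -0.0, -0.02, 0.0, -0.0, -0.0, 0.0, -0.0, -0.02, 0.0, -0.001, -0.0, 0.0, -0.0, -0.01, 0.0, -0.0, -0.0, 0.0, -0.0, -0.02, 0.0, -0.001, -0.0, 0.0, -0.0, -0.01, 0.0, -0.0, -0.001]
1 [0.0, -0.0, -0.02, 0.001, -0.001, -0.0]
176 .......................................................
177 .......................................................
178 .......................................................
179 .......................................................
180 .......................................................
181 .......................................................
182 .......................................................
183 .......................................................
184 .......................................................
185 .......................................................
186 .......................................................
187 ...............................#.......................
188 ...
[... 732 characters left out ...]
.######.....#####....#########..........
201 ..............#########....###.......########..........
202 ..............#########.....#........#########.........
203 .............###########............##########.........
204 .............###########.............#########.........
205 .............###########............###########........
206 ..............##########.............##########........
207 ...............#####.................####.....##.......
208 ................###..................##.......##.......
209 .....................................##........#.......
210 ....................................####.......##......
211 ....................................####........#......
```

Call:
{"op": "step_arm", "data": {
  "plan": [0.2, 0, 0.25, 0, 0, 0, 0.2, 0, 0.25, 0, 0, 0, 0, 0, 0, 0, 0, 0]
}}

```text
time_s: 14.75
ee_pos: [538.1, -122.0, 208.1]
ee_rot: [179.9, 39.9, 172.4]
force: [0.4, 1.1, -2.5]
gripper_width: 33.3
gripper_force: 40.0
```

Call:
{"op": "step_arm", "data": {
  "plan": [0.2, 0, 0.25, 0, 0, 0, 0.2, 0, 0.25, 0, 0, 0, 0, 0, 0, 0, 0, 0]
}}

```text
time_s: 15.0
ee_pos: [538.8, -122.3, 202.3]
ee_rot: [179.9, 40.0, 172.4]
force: [1.0, 0.7, 1.3]
gripper_width: 33.9
gripper_force: 40.0
```

```bash
cat > st.py <<'E'
from h import *
np.set_printoptions(precision=2,suppress=True)
s=sensors.state()
print(s['time_s'],s['ee_pos'],s['force'],s['torque'],s['qpos'],s['ee_rot'])
sd=viewer.grab_frame('side')
m=cv2.inRange(cv2.cvtColor(sd['img'],cv2.COLOR_RGB2HSV),(45,90,30),(85,255,255))
for r in range(186,216): print(r,''.join('#' if m[r,c] else '.' for c in range(345,400)))
print([(d['location'],round(d['score'],2)) for d in viewer.pinpoint('hook_green_tip',sd)[:2]])
E
python3 st.py
```

```text
15.0 [ 538.84 -122.34  202.32] [0.96 0.68 1.29] [ 0.03 -0.08  0.02] [ -17.83    3.77  125.25   30.27   13.19 -127.48] [179.95  40.   172.4 ]
186 .......................................................
187 .......................................................
188 .......................................................
189 .......................................................
190 .......................................................
191 .......................................................
192 .............................###.......................
193 ............................#####......................
194 .............................####......................
195 ..............................####.....................
196 ...............................###.....................
197 ...............................###.......##............
198 ...............................#############...........
199 ....................##.........##############..........
200 ...................###........###############..........
201 ..................####........#####.##########.........
[... 165 characters left out ...]
######.........
205 ..............#########..............##########........
206 .............############............##########........
207 .............############............####....###.......
208 .............############............###......##.......
209 .............############............##........#.......
210 ..............##########............####.......##......
211 ................####................####........#......
212 .................#...................###...............
213 ....................................####...............
214 ....................................####...............
215 ....................................####...............
[([366.6, 191.5], 0.54)]
```

The spring is engaged: the carriage is visibly dipped and the force rose by about 3 N, so the hole is threaded. Wrist joint j5 is getting small, so I'll ease the lean slightly while tugging down to a dip of about 15 mm.

Call:
{"op": "step_arm", "data": {
  "plan": [0.16, 0, 0.2, 0, 0.012, 0, 0.16, 0, 0.2, 0, 0.012, 0, 0.16, 0, 0.2, 0, 0.012, 0, 0, 0, 0, 0, 0, 0]
}}

```text
time_s: 15.43
ee_pos: [540.3, -122.9, 196.3]
ee_rot: [-180.0, 38.1, 172.4]
force: [3.1, 0.2, 3.3]
gripper_width: 33.4
gripper_force: 40.0
```

```bash
python3 st.py
```

```text
15.4333 [ 540.28 -122.86  196.3 ] [3.11 0.2  3.29] [-0.11 -0.64  0.02] [ -17.56    4.59  124.21   24.72   14.81 -121.89] [-179.98   38.13  172.44]
186 .......................................................
187 .......................................................
188 .......................................................
189 .......................................................
190 .......................................................
191 .......................................................
192 .......................................................
193 ................................#......................
194 ...............................##......................
195 ..............................####.....................
196 .............................#####.....................
197 ...............................####....................
198 ................................###....................
199 ................................#####.#######..........
200 ................................#############..........
201 .....................##.........##############...
[... 171 characters left out ...]
#######........
205 ..................#####......#####..###########........
206 .................######......####....##########........
207 ...............##########.....#.....####.....###.......
208 ...............##########............###......##.......
209 ...............###########...........###.......#.......
210 ...............###########...........###.......##......
211 ...............###########...........###........#......
212 ...............#########.............###...............
213 ................#####..............#####...............
214 .................##.................####...............
215 ....................................####...............
[([369.9, 196.5], 0.68)]
```

Call:
{"op": "step_arm", "data": {
  "plan": [0.16, 0, 0.2, 0, 0, 0, 0.16, 0, 0.2, 0, 0, 0, 0, 0, 0, 0, 0, 0, 0, 0, 0, 0, 0, 0, 0, 0, 0, 0, 0, 0]
}}

```text
time_s: 15.95
ee_pos: [540.2, -122.9, 191.2]
ee_rot: [-180.0, 38.2, 172.4]
force: [5.5, -0.3, 5.3]
gripper_width: 33.4
gripper_force: 40.0
```

```bash
python3 st.py
```

```text
15.95 [ 540.2  -122.88  191.18] [ 5.53 -0.31  5.33] [-0.09 -1.28  0.06] [ -17.56    5.    124.7    26.31   13.95 -123.51] [-179.98   38.17  172.42]
186 .......................................................
187 .......................................................
188 .......................................................
189 .......................................................
190 .......................................................
191 .......................................................
192 .......................................................
193 .......................................................
194 .......................................................
195 ................................#......................
196 ..............................####.....................
197 .............................#####.....................
198 ..............................#####....................
199 ...............................####....................
200 ................................####......###..........
201 ................................##############..
[... 172 characters left out ...]
#######........
205 ...................#####.......################........
206 ...................####.......#####.############.......
207 ..................#####.......####..#######.####.......
208 ................#######.......##.....##.......##.......
209 ...............###########...........###.......#.......
210 ...............###########..........####.......##......
211 ...............###########...........###........#......
212 ...............###########...........###...............
213 ...............##########...........####...............
214 ................########............###................
215 .................###................####...............
[([366.2, 195.8], 0.53)]
```

The dip is about 14–15 mm, by both force and image. Holding the tug.

Call:
{"op": "step_arm", "data": {
  "plan": [0, 0, 0, 0, 0, 0, 0, 0, 0, 0, 0, 0, 0, 0, 0, 0, 0, 0, 0, 0, 0, 0, 0, 0, 0, 0, 0, 0, 0, 0]
}}

```text
time_s: 16.47
ee_pos: [540.2, -122.9, 191.2]
ee_rot: [-180.0, 38.2, 172.4]
force: [5.2, 0.2, 6.2]
gripper_width: 33.3
gripper_force: 40.0
```

Call:
{"op": "step_arm", "data": {
  "plan": [0, 0, 0, 0, 0, 0, 0, 0, 0, 0, 0, 0, 0, 0, 0, 0, 0, 0, 0, 0, 0, 0, 0, 0, 0, 0, 0, 0, 0, 0]
}}

```text
time_s: 16.88
ee_pos: [540.2, -122.9, 191.2]
ee_rot: [-180.0, 38.2, 172.4]
force: [5.5, 0.1, 5.5]
gripper_width: 33.7
gripper_force: 40.0
```

Call:
{"op": "step_arm", "data": {
  "plan": [-0.16, 0, -0.2, 0, 0, 0, -0.16, 0, -0.2, 0, 0, 0, -0.16, 0, -0.2, 0, 0, 0, 0, 0, 0, 0, 0, 0]
}}

```text
time_s: 17.22
ee_pos: [539.8, -122.7, 198.4]
ee_rot: [180.0, 38.1, 172.4]
force: [6.2, -1.5, 3.1]
gripper_width: 33.5
gripper_force: 40.0
```

```bash
python3 st.py
```

```text
17.2167 [ 539.83 -122.72  198.4 ] [ 6.17 -1.46  3.08] [-0.18 -0.88 -0.11] [ -17.57    4.38  124.03   24.11   15.21 -121.24] [179.98  38.08 172.41]
186 .......................................................
187 .......................................................
188 .......................................................
189 .......................................................
190 .......................................................
191 .......................................................
192 .......................................................
193 ...............................##......................
194 ..............................####.....................
195 .............................#####.....................
196 ..............................#####....................
197 ................................###....................
198 ................................###......###...........
199 ................................#############..........
200 .....................#..........#############..........
201 ....................###........###############...
[... 171 characters left out ...]
#######........
205 .................######......####....##########........
206 ...............#########.....###.....##########........
207 ..............###########............####....###.......
208 ...............##########............###......##.......
209 ...............###########..........###........#.......
210 ...............###########...........###.......##......
211 ...............##########............###........#......
212 ................#####...............###................
213 .................###................####...............
214 .....................................###...............
215 ....................................####...............
[([368.1, 194.3], 0.76)]
```

Call:
{"op": "step_arm", "data": {
  "plan": [-0.15, 0, 0.24, 0, 0, 0, -0.15, 0, 0.24, 0, 0, 0, -0.15, 0, 0.24, 0, 0, 0, 0, 0, 0, 0, 0, 0]
}}

```text
time_s: 17.65
ee_pos: [546.5, -123.0, 193.3]
ee_rot: [179.9, 37.8, 172.4]
force: [3.8, 0.5, 3.0]
gripper_width: 33.4
gripper_force: 40.0
```

```bash
python3 st.py
```

```text
17.65 [ 546.48 -122.99  193.3 ] [3.84 0.46 2.97] [ 0.04 -0.6   0.21] [ -17.33    5.42  123.57   24.23   14.89 -121.24] [179.91  37.79 172.43]
186 .......................................................
187 .......................................................
188 .......................................................
189 .......................................................
190 .......................................................
191 .......................................................
192 .......................................................
193 .......................................................
194 .................................##....................
195 ................................####...................
196 ................................####...................
197 ................................#####..................
198 .................................####...####...........
199 ..................................###########..........
200 ...........................#......###########..........
201 ...........................##.....############........
[... 189 characters left out ...]
..................###........###############........
206 .....................###.......################........
207 ...................######.....###########....###.......
208 .................########.....###....###......##.......
209 ..................########....##...#.###.......##......
210 ..................########...........###.......##......
211 .................#########.........#####........#......
212 .................##########.........###................
213 ..................########...........###...............
214 ...................###..............####...............
215 ....................#...............#####..............
[([370.9, 194.7], 0.54), ([379.9, 204.0], 0.3)]
```

Call:
{"op": "step_arm", "data": {
  "plan": [-0.15, 0, -0.2, 0, 0, 0, -0.15, 0, -0.2, 0, 0, 0, 0, 0, 0, 0, 0, 0]
}}

```text
time_s: 18.0
ee_pos: [546.2, -122.9, 198.9]
ee_rot: [179.9, 37.8, 172.4]
force: [4.1, -1.0, -0.6]
gripper_width: 33.7
gripper_force: 40.0
```

Call:
{"op": "step_arm", "data": {
  "plan": [0, 0, 0, 0, 0, 0, 0, 0, 0, 0, 0, 0, 0, 0, 0, 0, 0, 0, 0, 0, 0, 0, 0, 0],
  "newtons": 5
}}

```text
time_s: 18.33
ee_pos: [545.9, -122.8, 198.3]
ee_rot: [179.9, 37.8, 172.4]
force: [4.8, -0.4, -0.1]
gripper_width: 33.8
gripper_force: 5.0
```

```bash
python3 st.py
```

```text
18.3333 [ 545.95 -122.76  198.33] [ 4.76 -0.37 -0.07] [ 0.08 -0.28  0.17] [ -17.34    4.96  123.16   22.97   15.72 -119.96] [179.9   37.77 172.44]
186 .......................................................
187 .......................................................
188 .......................................................
189 .......................................................
190 .......................................................
191 .......................................................
192 ..................................#....................
193 ................................####...................
194 ................................####...................
195 ................................#####..................
196 ................................#####.....#............
197 .................................###########...........
198 ..........................##......##########...........
199 ...........................##.....###########..........
200 ...........................#......###########..........
201 ..................................############...
[... 171 characters left out ...]
######.........
205 ....................####......#################........
206 .................########....######..##########........
207 .................########.....###..#.####....###.......
208 .................########.....##....####......##.......
209 .................#########...........##........#.......
210 .................#########...........###.......##......
211 ..................########..........####........#......
212 ...................####..............##................
213 ....................##..............####...............
214 ......................................##...............
215 .....................................###...............
[([370.3, 190.8], 0.48)]
```

Call:
{"op": "step_arm", "data": {
  "plan": [-0.05, 0, 0.3, 0, 0, 0, -0.05, 0, 0.3, 0, 0, 0, -0.05, 0, 0.3, 0, 0, 0, -0.05, 0, 0.3, 0, 0, 0, 0, 0, 0, 0, 0, 0],
  "newtons": 3
}}

```text
time_s: 18.85
ee_pos: [554.7, -124.0, 189.4]
ee_rot: [179.9, 37.7, 172.4]
force: [2.7, 0.8, -1.0]
gripper_width: 34.4
gripper_force: 3.0
```

```bash
python3 st.py
```

```text
18.85 [ 554.74 -123.96  189.35] [ 2.68  0.77 -0.99] [0.09 0.23 0.08] [ -17.11    6.48  122.97   24.37   14.49 -121.24] [179.88  37.7  172.41]
186 .......................................................
187 .......................................................
188 .......................................................
189 .......................................................
190 .......................................................
191 .......................................................
192 .................................##....................
193 ................................####...................
194 ................................#####..................
195 ................................#####..................
196 .................................##########............
197 ..................................##########....#......
198 ..................................##########...........
199 ...........................###....###########..........
200 ...........................###....###########..........
201 ...........................##.....############........
[... 166 characters left out ...]
######.........
205 ...............................#####.##########........
206 .......................#......######.##########........
207 ......................###.....###.##.###.....##........
208 .....................####.....##......##......##.......
209 .....................#####.....#.....###.......#.......
210 .....................#####...........###........#......
211 .....................#####..........###.........#......
212 ....................#######.........####...............
213 .....................#####..........####...............
214 .....................###.............###...............
215 .......................#...............................
[([366.7, 191.4], 0.63)]
```

Call:
{"op": "step_arm", "data": {
  "plan": [-0.05, 0, 0.3, 0, 0, 0, -0.05, 0, 0.3, 0, 0, 0, -0.05, 0, 0.3, 0, 0, 0, 0, 0, 0, 0, 0, 0, 0, 0, 0, 0, 0, 0]
}}

```text
time_s: 19.37
ee_pos: [561.9, -125.1, 184.3]
ee_rot: [179.9, 37.8, 172.4]
force: [1.1, 0.6, -0.7]
gripper_width: 34.1
gripper_force: 3.0
```

```bash
python3 st.py
```

```text
19.3667 [ 561.88 -125.1   184.3 ] [ 1.15  0.62 -0.67] [0.1  0.25 0.08] [ -16.94    7.51  122.74   25.52   13.59 -122.31] [179.92  37.83 172.42]
186 .......................................................
187 .......................................................
188 .......................................................
189 .......................................................
190 .......................................................
191 .......................................................
192 .................................###...................
193 .................................###...................
194 ................................#####..................
195 ................................#####..................
196 .................................#####..###............
197 ..................................##########...........
198 ..................................##########...........
199 ..................................###########..........
200 ............................###....##########..........
201 ............................##.....###########......
[... 168 characters left out ...]
######.........
205 .................................###.#########.........
206 ...............................#####.##########........
207 ..............................#####..####....###.......
208 ..............................####...###......##.......
209 .......................###....###....###.......#.......
210 ........................##.....#....####.......##......
211 ........................##...........###........#......
212 ........................###.........###................
213 ........................###..........###...............
214 ........................###..........###...............
215 ........................##.............................
[([365.5, 191.2], 0.61)]
```

Call:
{"op": "step_arm", "data": {
  "plan": [0, 0, 0, 0, 0, 0, 0, 0, 0, 0, 0, 0, 0, 0, 0, 0, 0, 0, 0, 0, 0, 0, 0, 0, 0, 0, 0, 0, 0, 0],
  "hand": 6
}}

```text
time_s: 19.88
ee_pos: [561.7, -125.1, 184.5]
ee_rot: [179.9, 37.8, 172.4]
force: [0.4, -0.6, -0.1]
gripper_width: 59.8
gripper_force: 0.0
```

Call:
{"op": "step_arm", "data": {
  "plan": [0, 0, 0, 0, 0, 0, 0.4, 0, -0.3, 0, 0, 0, 0.8, 0, -0.6, 0, 0, 0, 0.8, 0, -0.6, 0, 0, 0, 1.2, 0, -0.9, 0, 0, 0]
}}

```text
time_s: 20.3
ee_pos: [521.3, -119.7, 183.7]
ee_rot: [179.9, 37.8, 172.4]
force: [0.4, 0.0, 0.0]
gripper_width: 59.7
gripper_force: 0.0
```

Call:
{"op": "step_arm", "data": {
  "plan": [1.6, 0, -1.2, 0, 0, 0, 1.6, 0, -1.2, 0, 0, 0, 1.6, 0, -1.2, 0, 0, 0, 1.6, 0, -1.2, 0, 0, 0, 0, 0, 0, 0, 0, 0]
}}

```text
time_s: 20.72
ee_pos: [438.1, -107.8, 180.9]
ee_rot: [179.8, 37.7, 172.4]
force: [-0.8, -0.1, -0.3]
gripper_width: 60.2
gripper_force: 0.0
```

```bash
python3 st.py; python3 chk.py end.png
```

```text
20.7167 [ 438.14 -107.78  180.89] [-0.79 -0.1  -0.29] [0.07 0.39 0.  ] [ -21.34   -3.77  135.28   36.47   14.4  -136.53] [179.81  37.65 172.36]
186 .......................................................
187 .......................................................
188 .......................................................
189 .......................................................
190 .......................................................
191 .................................#.....................
192 .................................##....................
193 .................................##....................
194 .................................###...................
195 .................................###...................
196 ..................................###...#.#............
197 ..................................##########...........
198 ...................................#########...........
199 ...................................##########..........
200 ...................................##########..........
201 ....................................##########......
[... 525 characters left out ...]
###.......##......
211 ...................................####................
212 ................................#.######...............
213 ..................................#####................
214 ..................................######...............
215 ..................................#..##................
[([366.0, 190.2], 0.71)]
20.8167 [ 442.  -109.4  182.7] [179.9  37.9 172.4] [ -21.3   -3.6  134.9   36.4   14.3 -136.4] [-0.2 -0.1  0.7]
hole exp [ 480.4 -114.5  219.2]
board_hole [[377.8, 149.3]] [[377.0, 202.5]] [ 589.3 -133.9  237.7]
hook_green_tip [[372.4, 159.5]] [[370.1, 189.8]] [ 567.4 -118.2  268.9]
hook_green_root [[376.1, 149.3]] [[377.0, 202.1]] [ 590.2 -130.1  236.2]
```

View pics/end.png

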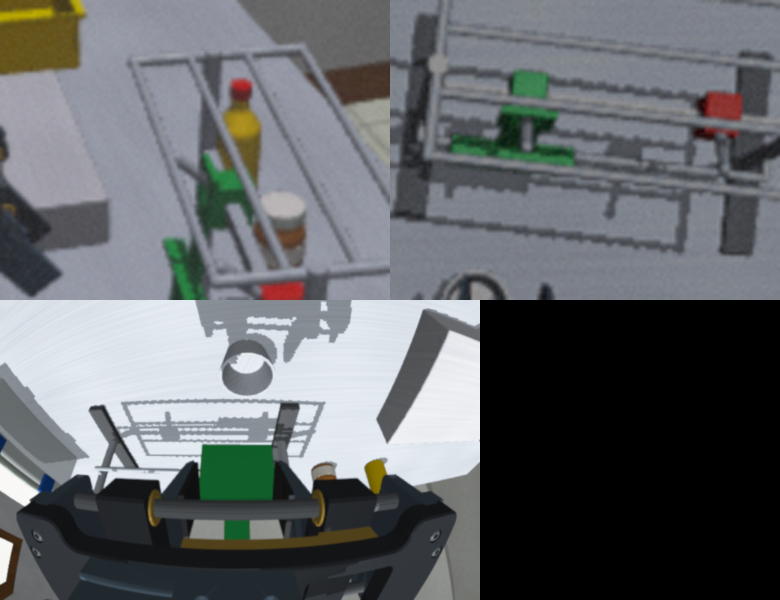

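The board hangs vertically from the green hook, with the pin showing through the eye at about (205,175) in the side crop. The cup, bottle and jar are untouched. I'll let it settle, check that it's still, and hand in.

Call:
{"op": "step_arm", "data": {
  "plan": [0, 0, 0, 0, 0, 0, 0, 0, 0, 0, 0, 0, 0, 0, 0, 0, 0, 0, 0, 0, 0, 0, 0, 0, 0, 0, 0, 0, 0, 0]
}}

```text
time_s: 21.68
ee_pos: [442.8, -109.3, 182.4]
ee_rot: [179.9, 37.8, 172.4]
force: [-0.4, -0.5, 1.0]
gripper_width: 60.0
gripper_force: 0.0
```

Call:
{"op": "step_arm", "data": {
  "plan": [0, 0, 0, 0, 0, 0, 0, 0, 0, 0, 0, 0, 0, 0, 0, 0, 0, 0, 0, 0, 0, 0, 0, 0, 0, 0, 0, 0, 0, 0]
}}

```text
time_s: 22.1
ee_pos: [442.8, -109.3, 182.4]
ee_rot: [179.9, 37.8, 172.4]
force: [-0.3, -0.4, 0.2]
gripper_width: 60.1
gripper_force: 0.0
```

Call:
{"op": "step_arm", "data": {
  "plan": [0, 0, 0, 0, 0, 0, 0, 0, 0, 0, 0, 0, 0, 0, 0, 0, 0, 0, 0, 0, 0, 0, 0, 0, 0, 0, 0, 0, 0, 0]
}}

```text
time_s: 22.52
ee_pos: [442.8, -109.4, 182.4]
ee_rot: [179.9, 37.8, 172.4]
force: [1.2, 0.1, 0.4]
gripper_width: 60.4
gripper_force: 0.0
```

```bash
python3 - <<'E'
from h import *
a=[]
for i in range(4):
    sd=viewer.grab_frame('side')
    m=cv2.inRange(cv2.cvtColor(sd['img'],cv2.COLOR_RGB2HSV),(45,90,30),(85,255,255))[185:300,350:420]
    a.append((m>0).sum(0).tolist());M=cv2.moments(m,True);print(M['m00'],M['m10']/M['m00'],M['m01']/M['m00'])
if max(abs(np.array(a[0])-a[3]))<8: print(env.job_done())
E
```

```text
418.0 27.055023923444978 37.3421052631579
407.0 27.22850122850123 37.1990171990172
418.0 27.15311004784689 37.119617224880386
417.0 27.18465227817746 37.146282973621105
the job is handed in; nothing more can be done
None
```

The green board hangs still by its hole on the green hook, after a tug held for over 1 s at about 14–15 mm dip, and the job was handed in at about 23 s with the gripper clear and the red hook, cup, bottle and jar left alone.

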